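# Level the tabletop griddle

## Task

Lift the spirit level out of its moulded case and lay it gently near the middle of the griddle plate, lengthwise front to back (along the line from the levelling foot's knob to the hinged far edge), and let it go. Then turn the wing knob of the levelling foot until the bubble rests centred between its two lines, and finally press the level down onto the plate with a gentle steady push of about 10 newtons. Finish while still holding that push, with the bubble centred; do not slam the level down, and leave the bowl, the paper tray and the jar alone.

Things in the scene. Friction and masses are not known exactly. Their poses are not given: they have to be found in the camera images.
- level_center (a point): Centre (half-way up) of the spirit level, a loose aluminium bar 180 x 28 x 42 mm (x long, y wide, z tall), 0.25 kg, same at both ends. A green-yellow vial with a white bubble and two black lines lies in a window 68 mm long in the middle of its top; the whole top may be pressed. It starts lying in the case, axes parallel to the case's, standing out 28 mm above the rim.
- bubble (a joint): Bubble position along the level's x axis (m): 0 centred, positive towards its +x end, stops at +-0.021; between the two lines within +-0.003. It goes to the higher end, about 9.3 mm per degree of tilt (0.53 m per rad), and takes about 1.5 s to come to rest. In the case, which is level, it is centred.
- case_mid (a point): Centre of the rim plane of the fixed black moulded case, 224 x 76 mm, rim 20 mm above the table; its cavity, 184 x 32 mm, 14 mm deep, runs along x and fits the level.
- plate_mid (a point): Centre of the top face of the griddle plate, dark steel, 260 mm (x, front to back) x 240 mm (y), 12 mm thick, about 57 mm above the table. x points from the knob to the far edge, near which the plate is hinged (axis along y, 120 mm beyond this point); z is normal to the plate. The front (knob) edge starts 0.9 to 2 degrees too low.
- knob_grip (a point): Grip point of the levelling foot's metal wing knob, on its upright axis, 165 mm in front of plate_mid. Wing: bar 46 mm long (x), 12 mm thick (y), 28 mm tall; top 8 mm above this point, a collar 42 mm across 20 mm below. Clockwise from above raises the plate's front: per rad 0.014 rad of tilt (4 mm at the knob, 7.5 mm of bubble); 1.1 to 2.4 rad needed. Friction 0.15 N m; it stays as left.
- bowl: White paper bowl, 116 mm across, 60 mm tall, origin at the centre of its underside. Bystander.
- paper_tray: White open paper tray, 200 x 120 x 60 mm, origin at the centre of its underside. Bystander.
- salt_jar: Clear jar, 50 mm across, 80 mm tall, origin at the centre of its underside. Bystander.

How it is judged:
By the outcome, as a careful person would: the job done as asked, in the order asked, and still so for the second after the job is handed in, while the arm keeps its last pose, push and grip.
It also fails if it takes over 72 s, if anything falls off the work surface, if the arm or the gripper's body presses on something with over 40 N, if the wrist force passes 120 N, or if a joint passes its speed limit or range.

## Robot

A 7-joint arm with a two-finger parallel gripper is mounted at the origin on the work surface. World frame = base frame: x ahead of the robot, y to its left, z up, the work surface at z = 0. Lengths are in m, angles in rad, forces in N, time in s.
With the tool pointing down it reaches from about 0.35 to 0.775 m from the base axis. Payload 3.1 kg.
Tool frame: the origin (TCP) lies on the centre line of the jaws, within the pads' length; the fingertips stand 8 mm ahead of it and the grasp point (between the pads) lies 11 mm behind it; y points along the fingers, z is the direction in which the jaws open and shut, and the axes are right-handed (so a half turn about y gives the same grasp; the last joint's range is limited). The gripper opens to 85 mm and grips with 20 to 120 N. Pads are 22 mm wide; open, the fingers measure 114 mm over their backs; the gripper's body (76 mm by 85 mm) begins 54 mm behind the grasp point. The pads swing forward as they close: fully open they stand 13 mm farther back than shut.
Start: joints at [1.07, 0.311, 0.014, 1.512, -0.004, 1.319, -0.027], TCP at [0.244, -0.493, 0.239] pointing down, gripper open.
Joint ranges: [-2.7, 2.7], [-0.3, 1.91], [-1.27, 1.3], [0.12, 2.57], [-1.44, 4.58], [0.2, 2.03], [-3.05, 3.05]. Speed limits (rad/s): [2.79, 2.79, 3.14, 3.14, 3.14, 3.14, 3.14].

## Interface

Orientations are given as a rotation vector (axis times angle).
In Python, from bench import manip gives the robot as it stands.
- The arm moves only by the tool drive_tool, never from a script. Its argument "increments" is a list that holds one entry, the list of rows, each a list of 5 numbers: the closure, from 0 (fully open) to 1 (shut), then the shift along the world's x, y, z in mm, then the turn about the world's z in rad. A call has 1 to 5 rows; each row is the pose to reach, as a shift and turn from the pose commanded when the call began; what a row does not reach only later rows make up. A row lasts 1/10 s, in which the tool goes at most 50 mm and 8.59 degrees, less where a joint would pass 70% of its speed; a pose out of reach is approached as far as the arm can. A call with a gripper value outside its range is refused whole. The fingers move at their own pace and stop on an object; "squeeze" is the grip in N (left out, the last holds). Time passes only in rows, so rows that repeat a pose let the fingers close. It gives the time, the measured TCP pose, the force and the opening at its end, in the units of the state.
- manip.get_state(): the state, without advancing time (a new reading comes with each control period).
- manip.capture(name): name is "scene" or "top" or "wrist"; returns a dict with "pixels" (400x640x3 uint8, blue, green, red), "depth" (400x640 float32, m along the optical axis (not along the pixel's ray), 0 where there is no reading), "mtx" (3x3 intrinsics, pixels), "origin" and "attitude" of the camera in the world. Camera axes: x right, y down, z forward; pixel columns grow to the right and rows downward; lengths in m; the calibration is good to about 2 mm. A picture is of the moment at which its call begins.
- manip.sign_off(): hands the job in, once; it reports no verdict.
Trained networks look in a picture, given as the dict that the camera call returned (one of the last four; its "shot" number tells which), for a name from the list of things; names that differ only in an ending like _2 or _b are one class to them, and where a whole thing is asked for, a point or a joint stands for the part that bears it (a point fixed in the world has none). Each returns a list of dicts, best first, with "score" (0 to 1); they miss things now and then, are a little off and sometimes report something else, mostly with a low value. They report only what shows in the picture. A call takes as long as a camera call.
- manip.silhouettes(picture, target): "mask" (400x640 bool, what is visible of it) and "rect" ([left, top, width, height] as shares, 0 to 1, of the picture: columns of its width, rows of its height, round what is visible of it).
- manip.spot_point(picture, target): "location" ([column, row] as shares, 0 to 1, of the picture: columns of its width, rows of its height: a listed point, or the origin of a listed thing).
The state is a dict: "time": time; "joint_positions": joint angles; "qd": joint speeds; "effort": joint torques, N m; "position": TCP position; "ee_rot": TCP orientation; "contact_force": force on the tool from outside, world axes, zero at the start; "torque": the same for the moment, N m; "grip_width": finger opening in m.
Only numpy, scipy, OpenCV 4.12 (cv2) and the standard library are available. Lean on these libraries where they do the work, as an engineer would, in place of code of your own. Each camera call takes 0.05 s, during which the arm holds its last target. There are 200 camera calls.

## Working session

There is one attempt and no reset: what is moved stays moved. The work goes in short steps, Python scripts to look and compute and a tool call to move; the robot and the scene stay as the last step left them, time stands still between calls to the robot, and variables do not carry over. Pictures are saved under pics/ and viewed, about 8 in all and at most 12, crops included, and the job is handed in when it is done.

Besides the shell and the picture viewer there is one more tool, called as name(argument=value, ...) on one line, values as JSON. drive_tool: Moves the arm, as the interface text tells. Its arguments: {"type":"object","properties":{"increments":{"type":"array","items":{"type":"array","items":{"type":"array","items":{"type":"number"}}}},"squeeze":{"type":"number"}},"required":["increments"]}

```bash
mkdir -p pics; cat > h.py <<'E'
import numpy as np, cv2
from bench import manip
from scipy.spatial.transform import Rotation as R
def rot(a):
    a=np.array(a,float)
    if a.shape==(3,3): return a
    return R.from_rotvec(a).as_matrix() if a.size==3 else R.from_quat(a).as_matrix()
def world(p,u,v,d=None):
    if d is None:
        d=np.median([x for x in p["depth"][int(v)-1:int(v)+2,int(u)-1:int(u)+2].ravel() if x>0] or [0])
    c=np.linalg.inv(p["mtx"])@[u,v,1]*d
    return np.array(p["origin"])+rot(p["attitude"])@c
def cloud(p,mask):
    v,u=np.nonzero(mask&(p["depth"]>0)); d=p["depth"][v,u]
    c=(np.linalg.inv(p["mtx"])@np.stack([u,v,np.ones_like(u)]))*d
    return (np.array(p["origin"])[:,None]+rot(p["attitude"])@c).T
def onplane(p,u,v,z):
    r=rot(p["attitude"])@(np.linalg.inv(p["mtx"])@[u,v,1]); o=np.array(p["origin"])
    return o+r*(z-o[2])/r[2]
E
python3 - <<'E'
from h import *
np.set_printoptions(precision=4,suppress=True)
s=manip.get_state();print(s)
for n in ["top","scene"]:
    p=manip.capture(n);cv2.imwrite(f"pics/{n}0.png",p["pixels"]);print(n,p["origin"],p["attitude"],p["mtx"])
    for t in ["level_center","case_mid","plate_mid","knob_grip","bowl","paper_tray","salt_jar"]:
        for r in manip.spot_point(p,t)[:2]:
            u,v=r["location"][0]*640,r["location"][1]*400
            print(t,round(r["score"],2),np.round([u,v],1),world(p,u,v))
    if n=="top":
      for t in ["level_center","knob_grip"]:
        for r in manip.silhouettes(p,t)[:1]:
            m=r["mask"];c=cloud(p,m);z=np.median(c[:,2]);print(t,r["score"],m.sum(),"z",z)
            v,u=np.nonzero(m);print(cv2.minAreaRect(np.stack([u,v],1).astype(np.float32)))
            q=np.array([onplane(p,a,b,z)[:2] for a,b in zip(u,v)],np.float32);print(cv2.minAreaRect(q*1000))
E
```

```text
{'time': 0.0, 'joint_positions': array([ 1.0703,  0.3117,  0.014 ,  1.5131, -0.0044,  1.3192, -0.0272]), 'qd': array([ 0.0001,  0.0021, -0.0006,  0.0008, -0.0005, -0.0001,  0.003 ]), 'effort': array([  0.0004, -37.9906,   0.1464, -23.0593,   0.0123,   0.0138,
         0.    ]), 'position': array([ 0.2433, -0.4925,  0.2382]), 'ee_rot': array([-0.46  ,  1.969 , -1.9643]), 'contact_force': array([-0.141 , -0.9149,  0.0365]), 'torque': array([ 0.01  , -0.0101, -0.0236]), 'grip_width': 0.0851828532761787}
top [ 0.2784 -0.0275  1.4863] [-2.1307  2.1474 -0.1689] [[461.1547   0.     317.5013]
 [  0.     461.1547 204.2112]
 [  0.       0.       1.    ]]
level_center 0.63 [172.  223.3] [0.4559 0.4444 0.0005]
level_center 0.62 [360.1 190.4] [ 0.5515 -0.164   0.0435]
case_mid 0.62 [359.4 188.4] [ 0.5582 -0.162   0.0422]
plate_mid 0.9 [258.3 164.9] [0.635  0.16   0.0528]
knob_grip 0.49 [244.8 216.7] [0.4651 0.1959 0.0803]
bowl 0.94 [174.7 222.9] [ 0.4573  0.4358 -0.0007]
paper_tray 0.75 [449.4 202.7] [ 0.5165 -0.4583  0.001 ]
salt_jar 0.55 [182.9 180. ] [0.5823 0.3912 0.0781]
level_center 0.77 580 z 0.043714195168657266
((360.7752685546875, 190.58258056640625), (11.206568717956543, 57.565364837646484), 16.699243545532227)
((551.6553955078125, -166.30450439453125), (35.46723175048828, 186.89292907714844), 72.24764251708984)
scene [1.2724 0.4163 0.8911] [-1.3079 -2.1943  0.9948] [[417.5351   0.     330.5033]
 [  0.     417.5351 188.674 ]
 [  0.       0.       1.    ]]
level_center 0.73 [280.1 199. ] [ 0.566  -0.1646  0.0457]
case_mid 0.94 [279.6 201.5] [ 0.5745 -0.1609  0.0443]
plate_mid 0.59 [373.9 253.5] [0.6296 0.1678 0.0532]
knob_grip 0.54 [409.5 210.2] [0.4718 0.2    0.085 ]
bowl 0.96 [494.3 259.1] [0.4622 0.4421 0.0066]
paper_tray 0.85 [214.5 174.3] [ 0.5773 -0.4036  0.0569]
salt_jar 0.87 [467.7 292.8] [0.6195 0.409  0.0346]
```

```bash
python3 -c "
import cv2
i=cv2.imread('pics/top0.png')[90:310,130:500];cv2.imwrite('pics/t0c.png',cv2.resize(i,None,fx=2.1,fy=2.1,interpolation=3))"
```

```text
(no output)
```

View pics/t0c.png

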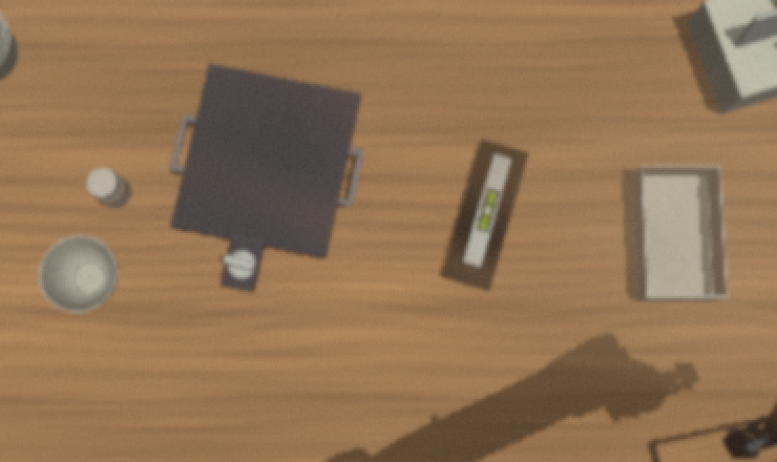

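```bash
python3 - <<'E'
from h import *
np.set_printoptions(precision=4,suppress=True)
s=manip.get_state();print("tool axes cols",R.from_rotvec(s["ee_rot"]).as_matrix())
import math
p=manip.capture("top")
def w(cx,cy,z): return onplane(p,cx/2.1+130,cy/2.1+90,z)
c=[w(208,65,.057),w(361,95,.057),w(325,258,.052),w(171,227,.052)]
print(np.array(c),np.mean(c,0))
for a,b in ((3,0),(2,1)): d=c[b]-c[a];print(np.degrees(math.atan2(d[1],d[0])),np.linalg.norm(d))
a,b=w(472,265,.048),w(502,155,.048);d=b-a;print("lev",(a+b)/2,np.degrees(math.atan2(d[1],d[0])),np.linalg.norm(d))
k=[w(483,140,.02),w(527,152,.02),w(490,290,.02),w(441,275,.02)];print("case",np.mean(k,0))
d=k[0]-k[3];print(np.degrees(math.atan2(d[1],d[0])));d=k[1]-k[2];print(np.degrees(math.atan2(d[1],d[0])))
print("knob",w(240,264,.085))
E
```

```text
tool axes cols [[-0.8966  0.      0.4429]
 [-0.4429 -0.0001 -0.8966]
 [-0.     -1.      0.0001]]
[[0.7806 0.2558 0.057 ]
 [0.7308 0.0205 0.057 ]
 [0.48   0.0751 0.052 ]
 [0.5289 0.3067 0.052 ]] [0.6301 0.1645 0.0545]
-11.438480024622269 0.2568815381417654
-12.285307829076663 0.2567457893786643
lev [ 0.5526 -0.1694  0.048 ] -16.25387207494609 0.17580819976022338
case [ 0.5518 -0.1695  0.02  ]
-18.017134058101096
-16.223650340274432
knob [0.4675 0.1968 0.085 ]
```

drive_tool(increments=[[[0,31,33,0,-0.076],[0,62,66,0,-0.152],[0,93,99,0,-0.228],[0,124,132,0,-0.304],[0,155,165,0,-0.38]]])

```text
time: 1.45
position: [0.3997, -0.3267, 0.2396]
ee_rot: [-0.082, 2.182, -2.183]
contact_force: [0.4, -1.3, -1.0]
grip_width: 0.0855
```

drive_tool(increments=[[[0,31,32,-15,-0.076],[0,62,64,-30,-0.152],[0,93,96,-45,-0.228],[0,124,128,-60,-0.304],[0,155,159,-75,-0.38]]])

```text
time: 1.95
position: [0.5548, -0.1677, 0.1639]
ee_rot: [-0.316, -2.058, 2.058]
contact_force: [0.3, -0.1, 0.4]
grip_width: 0.0851
```

drive_tool(increments=[[[0,0,0,0,0],[0,0,0,0,0],[0,0,0,0,0]]])

```text
time: 2.25
position: [0.5531, -0.1709, 0.1646]
ee_rot: [-0.314, -2.057, 2.06]
contact_force: [0.8, -0.0, -0.7]
grip_width: 0.0851
```

```bash
python3 - <<'E'
from h import *
np.set_printoptions(precision=4,suppress=True)
s=manip.get_state();M=R.from_rotvec(s["ee_rot"]).as_matrix();print(s["time"],s["position"],M[:,2],s["joint_positions"],s["contact_force"])
p=manip.capture("wrist");cv2.imwrite("pics/w1.png",p["pixels"]);print(p["origin"])
for t in ["level_center","case_mid"]:
    for r in manip.spot_point(p,t)[:1]:
        u,v=r["location"][0]*640,r["location"][1]*400
        print(t,round(r["score"],2),np.round([u,v],1),onplane(p,u,v,.027 if t[0]=='l' else .02))
r=manip.silhouettes(p,"level_center")[0];m=r["mask"];c=cloud(p,m);print(r["score"],m.sum(),np.percentile(c[:,2],[10,50,90]))
top=c[c[:,2]>np.percentile(c[:,2],50)-.004];print(cv2.minAreaRect((top[:,:2]*1000).astype(np.float32)))
E
```

```text
2.25 [ 0.5531 -0.1709  0.1646] [-0.2982 -0.9545  0.0016] [ 0.3488  0.423  -0.1105  1.5425  0.0507  1.1787 -1.6449] [ 0.7666 -0.0359 -0.6944]
[ 0.6242 -0.1927  0.2996]
level_center 0.95 [312.3 193.9] [ 0.5527 -0.1666  0.027 ]
0.76 6573 [0.04   0.048  0.0491]
((553.4189453125, -167.97396850585938), (27.961002349853516, 180.4769744873047), 73.04966735839844)
```

View pics/w1.png

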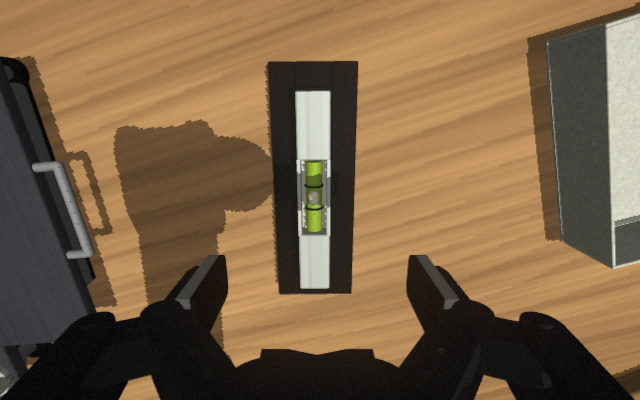

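drive_tool(increments=[[[0,0,2,-45,0],[0.3,0,3,-90,0],[0.3,0,3,-115,0],[0.3,0,3,-132,0],[0.3,0,3,-132,0]]])

```text
time: 2.95
position: [0.5507, -0.1664, 0.0297]
ee_rot: [-0.307, -2.056, 2.056]
contact_force: [-0.4, -0.4, -1.1]
grip_width: 0.0597
```

drive_tool(increments=[[[1,0,0,0,0],[1,0,0,0,0],[1,0,0,0,0],[1,0,0,0,0],[1,0,0,0,0]]], squeeze=40)

```text
time: 3.45
position: [0.5551, -0.1671, 0.0343]
ee_rot: [-0.317, -2.059, 2.062]
contact_force: [-0.1, -1.8, 6.6]
grip_width: 0.0272
```

drive_tool(increments=[[[1,0,0,10,0],[1,0,0,30,0],[1,0,0,60,0],[1,4,20,90,0],[1,12,50,100,0]]])

```text
time: 3.95
position: [0.5666, -0.1191, 0.1357]
ee_rot: [-0.323, -2.056, 2.061]
contact_force: [1.3, 0.6, -2.7]
grip_width: 0.0271
```

drive_tool(increments=[[[1,9,38,0,0.03],[1,18,76,0,0.06],[1,27,114,0,0.08],[1,36,152,0,0.09],[1,45,190,0,0.095]]])

```text
time: 4.45
position: [0.6097, 0.0756, 0.1319]
ee_rot: [-0.216, -2.112, 2.112]
contact_force: [0.7, 0.1, -2.7]
grip_width: 0.0273
```

drive_tool(increments=[[[1,9,38,0,0],[1,16,68,0,0],[1,21,92,0,0],[1,21,92,0,0],[1,21,92,0,0]]])

```text
time: 4.95
position: [0.6304, 0.1668, 0.1315]
ee_rot: [-0.214, -2.112, 2.114]
contact_force: [0.5, -0.7, -2.6]
grip_width: 0.0277
```

```bash
python3 - <<'E'
from h import *
np.set_printoptions(precision=4,suppress=True)
s=manip.get_state();M=R.from_rotvec(s["ee_rot"]).as_matrix();print(s["time"],s["position"],M[:,2],s["joint_positions"],s["contact_force"])
p=manip.capture("wrist");cv2.imwrite("pics/w2.png",p["pixels"]);print(p["origin"])
for t in ["plate_mid","knob_grip","level_center"]:
    for r in manip.spot_point(p,t)[:1]:
        u,v=r["location"][0]*640,r["location"][1]*400
        print(t,round(r["score"],2),np.round([u,v],1),onplane(p,u,v,dict(p=.055,k=.08,l=.13)[t[0]]))
r=manip.silhouettes(p,"plate_mid")[0];c=cloud(p,r["mask"]);c=c[(c[:,2]>.03)&(c[:,2]<.062)]
A=np.c_[c[:,:2]-[.63,.165],np.ones(len(c))];k=np.linalg.lstsq(A,c[:,2],rcond=None)[0];res=c[:,2]-A@k;g=abs(res)<.003;k=np.linalg.lstsq(A[g],c[g,2],rcond=None)[0];print(k,np.degrees(k[:2]),len(c),g.sum())
t=manip.capture("top");r=manip.silhouettes(t,"plate_mid")[0];c=cloud(t,r["mask"]);print(r["score"],cv2.minAreaRect((c[(c[:,2]<.065)&(c[:,2]>.042),:2]*1000).astype(np.float32)))
E
```

```text
4.95 [0.6304 0.1668 0.1315] [-0.2024 -0.9793  0.0011] [-0.1605  0.6024 -0.1998  1.3497  0.1206  1.2037 -2.1442] [ 0.4765 -0.6732 -2.6214]
[0.7038 0.152  0.2664]
level_center 0.76 [314.7 259.6] [0.6333 0.1673 0.13  ]
[ 0.0208 -0.0045  0.0547] [ 1.1916 -0.258 ] 85841 84474
0.78 ((619.057373046875, 160.65542602539062), (269.3926696777344, 340.6625671386719), 29.795455932617188)
```

View pics/w2.png

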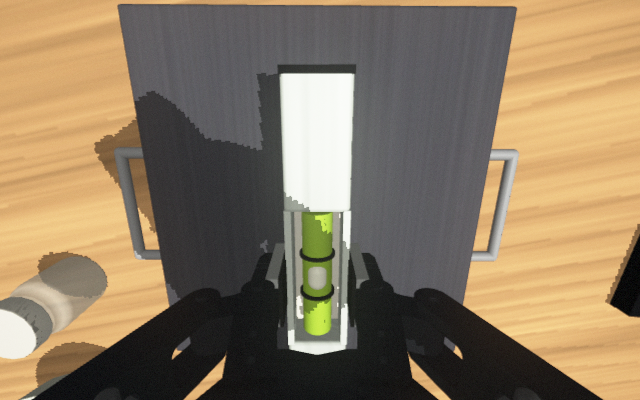

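drive_tool(increments=[[[1,1,-1,-20,0],[1,1,-1,-34,0],[1,1,-1,-40,0],[1,1,-1,-42,0],[1,1,-1,-42,0]]], squeeze=25)

```text
time: 5.8
position: [0.6325, 0.1649, 0.0902]
ee_rot: [-0.218, -2.113, 2.113]
contact_force: [-0.4, -0.1, -3.1]
grip_width: 0.0273
```

drive_tool(increments=[[[1,0,0,-1,0],[1,0,0,-2,0],[1,0,0,-3,0]]])

```text
time: 6.1
position: [0.633, 0.1651, 0.0878]
ee_rot: [-0.22, -2.114, 2.113]
contact_force: [0.6, 0.4, -3.4]
grip_width: 0.0272
```

drive_tool(increments=[[[1,0,0,-1,0],[1,0,0,-2,0],[1,0,0,-2,0]]])

```text
time: 6.4
position: [0.6325, 0.1648, 0.0851]
ee_rot: [-0.218, -2.112, 2.113]
contact_force: [-0.1, 0.6, -2.1]
grip_width: 0.027
```

drive_tool(increments=[[[1,0,0,-1,0],[1,0,0,-1,0],[1,0,0,-1,0]]])

```text
time: 6.7
position: [0.6327, 0.1649, 0.0844]
ee_rot: [-0.219, -2.113, 2.113]
contact_force: [0.1, -0.3, -2.5]
grip_width: 0.0274
```

drive_tool(increments=[[[1,0,0,-1,0],[1,0,0,-1,0],[1,0,0,-1,0]]])

```text
time: 7.0
position: [0.6327, 0.165, 0.0838]
ee_rot: [-0.219, -2.113, 2.113]
contact_force: [-1.1, -0.4, 1.8]
grip_width: 0.0272
```

drive_tool(increments=[[[1,0,0,-1,0],[1,0,0,-1,0],[1,0,0,-1,0]]])

```text
time: 7.3
position: [0.6325, 0.1652, 0.0829]
ee_rot: [-0.218, -2.113, 2.113]
contact_force: [-4.1, -0.6, 4.9]
grip_width: 0.0269
```

drive_tool(increments=[[[1,0,0,-1,0],[1,0,0,-1,0]]])

```text
time: 7.5
position: [0.6325, 0.1652, 0.0828]
ee_rot: [-0.218, -2.113, 2.113]
contact_force: [-6.1, -0.1, 8.0]
grip_width: 0.027
```

drive_tool(increments=[[[1,0,0,-1,0],[1,0,0,-1,0]]], squeeze=20)

```text
time: 7.7
position: [0.6325, 0.1652, 0.0828]
ee_rot: [-0.219, -2.113, 2.113]
contact_force: [-6.7, -1.4, 11.4]
grip_width: 0.0271
```

drive_tool(increments=[[[0.64,0,0,0,0],[0.6,0,0,0,0],[0.5,0,0,0,0],[0.4,0,0,0,0],[0.3,0,0,5,0]]])

```text
time: 8.2
position: [0.632, 0.1645, 0.0842]
ee_rot: [-0.216, -2.111, 2.113]
contact_force: [-0.6, -0.3, 0.6]
grip_width: 0.0595
```

drive_tool(increments=[[[0.2,0,0,20,0],[0.2,0,0,50,0],[0.2,0,0,90,0],[0.2,-30,5,110,0],[0.2,-60,10,110,0]]])

```text
time: 8.7
position: [0.5752, 0.1758, 0.2]
ee_rot: [-0.23, -2.12, 2.112]
contact_force: [0.2, 0.2, 0.7]
grip_width: 0.0685
```

drive_tool(increments=[[[0.2,-20,4,0,0],[0.2,-30,6,0,0],[0.2,-30,6,0,0],[0.2,-30,6,0,0]]])

```text
time: 9.1
position: [0.5437, 0.1804, 0.1954]
ee_rot: [-0.221, -2.113, 2.113]
contact_force: [-0.2, 0.2, -0.7]
grip_width: 0.0683
```

```bash
python3 - <<'E'
from h import *
np.set_printoptions(precision=4,suppress=True)
s=manip.get_state();M=R.from_rotvec(s["ee_rot"]).as_matrix();print(s["time"],s["position"],M[:,2],s["joint_positions"],s["contact_force"])
p=manip.capture("wrist");cv2.imwrite("pics/w3.png",p["pixels"]);print(p["origin"])
for t in ["plate_mid","knob_grip","level_center","bubble"]:
    for r in manip.spot_point(p,t)[:1]:
        u,v=r["location"][0]*640,r["location"][1]*400
        print(t,round(r["score"],2),np.round([u,v],1),world(p,u,v))
r=manip.silhouettes(p,"level_center")[0];c=cloud(p,r["mask"]);c=c[c[:,2]>.09];print(cv2.minAreaRect((c[:,:2]*1000).astype(np.float32)))
k=np.linalg.lstsq(np.c_[c[:,:2]-[.63,.165],np.ones(len(c))],c[:,2],rcond=None)[0];print(k)
for n in ["wrist","top","scene"]:
  t=p if n=="wrist" else manip.capture(n)
  if n=="scene":cv2.imwrite("pics/s3.png",t["pixels"])
  for r in manip.silhouettes(t,"knob_grip")[:1]:
    c=cloud(t,r["mask"]);print(n,r["score"],len(c),np.percentile(c,[5,50,95],axis=0));hi=c[c[:,2]>np.percentile(c[:,2],90)-.008];print(hi.mean(0),cv2.minAreaRect((hi[:,:2]*1000).astype(np.float32)))
E
```

```text
9.1 [0.5437 0.1804 0.1954] [-0.2054 -0.9787  0.0001] [-0.1851  0.3952 -0.2283  1.5125  0.093   1.2434 -2.204 ] [-0.1663  0.2371 -0.6866]
[0.6164 0.1653 0.3304]
knob_grip 0.8 [309.3 275.7] [0.4762 0.2014 0.0851]
level_center 0.9 [311.  87.] [0.6315 0.1663 0.0932]Traceback (most recent call last):
  File "<stdin>", line 6, in <module>
ValueError: it knows: bowl, case_mid, knob_grip, level_center, paper_tray, plate_mid, salt_jar
```

View pics/w3.png

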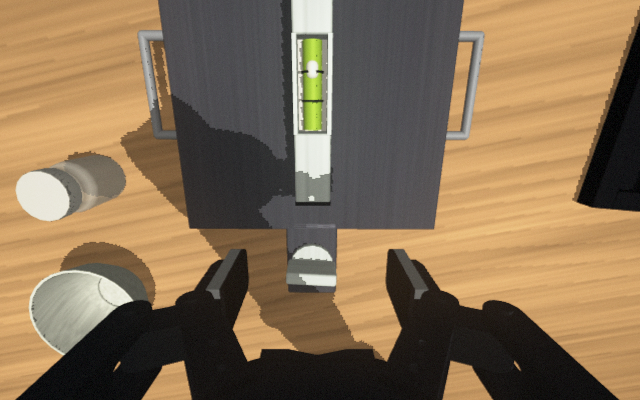

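```bash
python3 - <<'E'
from h import *
np.set_printoptions(precision=4,suppress=True)
p=manip.capture("wrist")
r=manip.silhouettes(p,"level_center")[0];c=cloud(p,r["mask"]);c=c[c[:,2]>.09];print(cv2.minAreaRect((c[:,:2]*1000).astype(np.float32)))
k=np.linalg.lstsq(np.c_[c[:,:2]-[.63,.165],np.ones(len(c))],c[:,2],rcond=None)[0];print(k)
r=manip.silhouettes(p,"knob_grip");print([ (q["score"],q["mask"].sum()) for q in r])
c=cloud(p,np.ones((400,640),bool));c=c[(np.hypot(c[:,0]-.472,c[:,1]-.199)<.06)&(c[:,2]>.02)&(c[:,2]<.1)]
print(np.histogram(c[:,2],bins=np.arange(.02,.102,.004)))
hi=c[(c[:,2]>.074)];print(len(hi),np.percentile(hi[:,2],[5,50,95]),hi.mean(0),cv2.minAreaRect((hi[:,:2]*1000).astype(np.float32)))
im=p["pixels"][210:310,250:370];cv2.imwrite("pics/k3.png",cv2.resize(im,None,fx=5,fy=5,interpolation=3))
E
```

```text
((613.8782958984375, 169.49583435058594), (28.039297103881836, 143.3291778564453), 78.21389770507812)
[ 0.0107 -0.0043  0.0956]
[(0.76, np.int64(1741))]
(array([   0,    0,    0,    0,    0,    0,    0, 1343, 1765,  477,   91,
         97,  108,  106,  111,  131,  563,    0,    0,    0]), array([0.02 , 0.024, 0.028, 0.032, 0.036, 0.04 , 0.044, 0.048, 0.052,
       0.056, 0.06 , 0.064, 0.068, 0.072, 0.076, 0.08 , 0.084, 0.088,
       0.092, 0.096, 0.1  ]))
861 [0.0754 0.0849 0.0863] [0.4742 0.2005 0.0833] ((472.23126220703125, 201.00079345703125), (45.83157730102539, 12.798044204711914), 74.49539947509766)
```

View pics/k3.png

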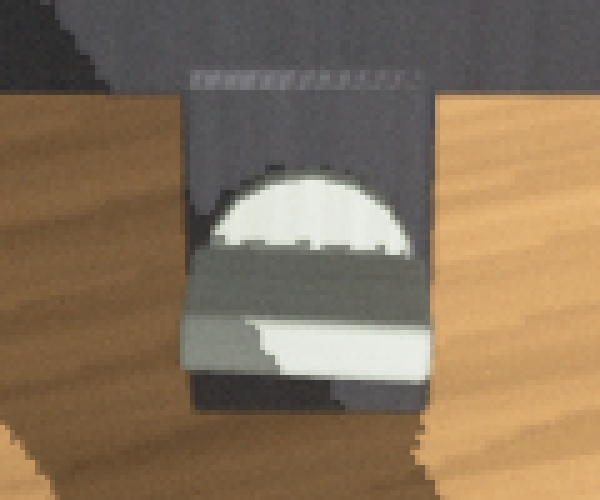

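drive_tool(increments=[[[0.3,-14,4,-10,0.145],[0.4,-28,8,-20,0.29],[0.4,-42,12,-30,0.435],[0.4,-56,16,-40,0.58],[0.4,-72,20,-50,0.725]]])

```text
time: 9.95
position: [0.4705, 0.201, 0.1449]
ee_rot: [-0.516, 1.926, -1.926]
contact_force: [0.4, 0.4, 0.2]
grip_width: 0.0514
```

drive_tool(increments=[[[0.4,0,0,0,0.145],[0.4,0,0,0,0.29],[0.4,0,0,0,0.435],[0.4,0,0,0,0.58],[0.4,0,0,0,0.725]]])

```text
time: 10.45
position: [0.4709, 0.2008, 0.1453]
ee_rot: [-1.04, 1.442, -1.442]
contact_force: [0.5, 0.7, -0.0]
grip_width: 0.0512
```

drive_tool(increments=[[[0.4,0,0,0,0.057],[0.4,0,0,0,0.057],[0.4,0,0,0,0.057]]])

```text
time: 10.75
position: [0.4708, 0.2008, 0.1453]
ee_rot: [-1.068, 1.406, -1.406]
contact_force: [0.4, 0.3, -0.2]
grip_width: 0.0513
```

```bash
python3 - <<'E'
from h import *
np.set_printoptions(precision=4,suppress=True)
s=manip.get_state();M=R.from_rotvec(s["ee_rot"]).as_matrix();print(s["time"],s["position"],np.degrees(np.arctan2(M[1,2],M[0,2])),s["joint_positions"],s["contact_force"],s["grip_width"])
p=manip.capture("wrist");cv2.imwrite("pics/w4.png",p["pixels"])
c=cloud(p,np.ones((400,640),bool));c=c[(np.hypot(c[:,0]-.472,c[:,1]-.199)<.04)&(c[:,2]>.08)&(c[:,2]<.09)]
print(len(c),np.median(c[:,2]),cv2.minAreaRect((c[:,:2]*1000).astype(np.float32)))
E
```

```text
10.75 [0.4708 0.2008 0.1453] -15.55955315629245 [-0.0168  0.3577 -0.5339  1.7411  0.2015  1.0975 -0.887 ] [ 0.3656  0.3216 -0.2074] 0.051266205766728766
1112 0.08530528164298633 ((471.6288757324219, 201.42172241210938), (45.75860595703125, 11.61496639251709), 74.90401458740234)
```

View pics/w4.png

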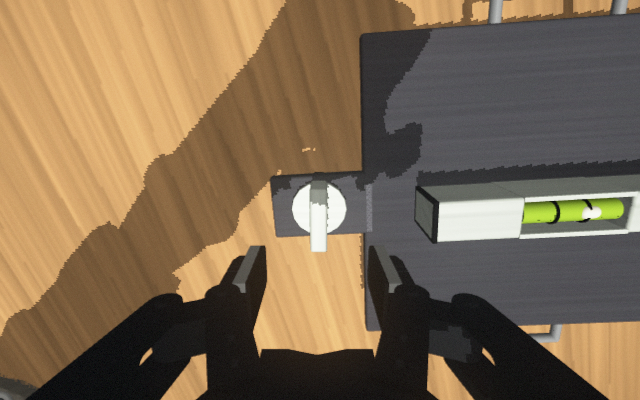

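drive_tool(increments=[[[0.4,1,0,-40,0.007],[0.4,1,0,-62,0.007],[0.4,1,0,-71,0.007],[0.4,1,0,-71,0.007],[0.6,1,0,-71,0.007]]])

```text
time: 11.3
position: [0.4724, 0.2015, 0.0753]
ee_rot: [-1.071, 1.4, -1.4]
contact_force: [0.2, 0.5, 0.3]
grip_width: 0.038
```

drive_tool(increments=[[[0.8,0,0,0,0],[1,0,0,0,0],[1,0,0,0,0],[1,0,0,0,0],[1,0,0,0,0]]], squeeze=50)

```text
time: 11.8
position: [0.4723, 0.2016, 0.0758]
ee_rot: [-1.071, 1.399, -1.4]
contact_force: [-1.6, 1.0, 6.0]
grip_width: 0.0106
```

drive_tool(increments=[[[1,0,0,0,-0.1],[1,0,0,0.5,-0.2],[1,0,0,1,-0.3],[1,0,0,1,-0.4]]])

```text
time: 12.2
position: [0.4726, 0.2015, 0.0773]
ee_rot: [-0.814, 1.679, -1.68]
contact_force: [-3.5, -0.3, 10.8]
grip_width: 0.0108
```

drive_tool(increments=[[[1,0,0,1,-0.1],[1,0,0,2,-0.2],[1,0,0,2.5,-0.3],[1,0,0,3,-0.4]]])

```text
time: 12.6
position: [0.4729, 0.2013, 0.079]
ee_rot: [-0.496, 1.937, -1.937]
contact_force: [1.0, 0.2, -0.4]
grip_width: 0.011
```

drive_tool(increments=[[[1,0,0,0.5,-0.1],[1,0,0,1,-0.2],[1,0,0,1.5,-0.3],[1,0,0,2,-0.4],[1,0,0,2,-0.4]]])

```text
time: 13.1
position: [0.4732, 0.201, 0.0807]
ee_rot: [-0.113, 2.165, -2.164]
contact_force: [2.8, 0.1, -2.9]
grip_width: 0.0106
```

```bash
python3 - <<'E'
from h import *
np.set_printoptions(precision=4,suppress=True)
s=manip.get_state();M=R.from_rotvec(s["ee_rot"]).as_matrix();print(s["time"],s["position"],np.degrees(np.arctan2(M[1,2],M[0,2])),s["joint_positions"],s["contact_force"],s["grip_width"])
ims=[]
for n in ["wrist","top","scene"]:
    p=manip.capture(n);cv2.imwrite(f"pics/{n}5.png",p["pixels"])
    r=manip.silhouettes(p,"level_center")
    if r:
        x,y,w,h=r[0]["rect"];x0,y0,x1,y1=[int(q) for q in (x*640-4,y*400-4,(x+w)*640+4,(y+h)*400+4)];x0=max(x0,0);y0=max(y0,0)
        c=p["pixels"][y0:y1,x0:x1];f=400/max(c.shape[:2]);ims.append(cv2.resize(c,None,fx=f,fy=f,interpolation=3));print(n,x0,y0,x1,y1,r[0]["score"])
        cc=cloud(p,r[0]["mask"]);cc=cc[cc[:,2]>np.median(cc[:,2])-.01];a=np.radians(-11.9)
        if n=="wrist":
            t=(cc[:,:2]-[.63,.165])@[np.cos(a),np.sin(a)];print("slope",np.polyfit(t,cc[:,2],1))
H=max(i.shape[0] for i in ims);cv2.imwrite("pics/m5.png",np.hstack([cv2.copyMakeBorder(i,0,H-i.shape[0],0,8,0) for i in ims])[:600,:800])
E
```

```text
13.1 [0.4732 0.201  0.0807] -83.84531361280123 [-0.2421  0.3996 -0.2462  1.8204  0.1194  0.9325 -2.004 ] [ 2.757   0.0897 -2.8743] 0.010622722810749578
wrist 336 0 476 137 0.82
slope [0.0035 0.0986]
top 241 133 274 194 0.91
scene 338 217 405 280 0.72
```

View pics/m5.png

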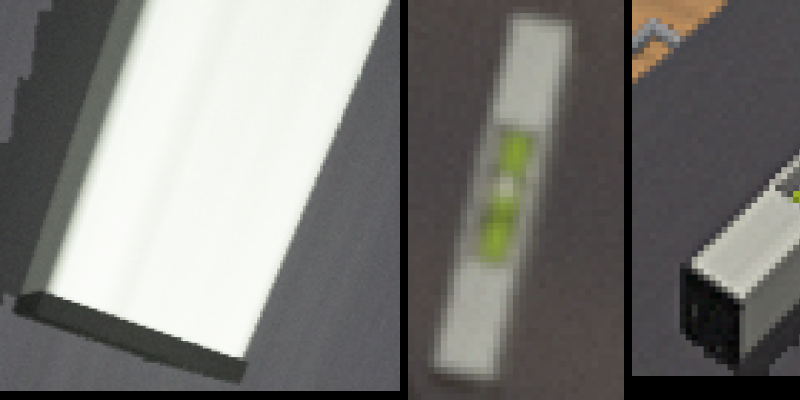

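drive_tool(increments=[[[1,0,0,0.4,-0.1],[1,0,0,0.8,-0.2],[1,0,0,1.2,-0.3],[1,0,0,1.4,-0.36],[1,0,0,1.4,-0.36]]])

```text
time: 13.9
position: [0.4733, 0.2007, 0.0821]
ee_rot: [-0.269, -2.089, 2.087]
contact_force: [5.4, 0.3, -3.1]
grip_width: 0.0105
```

drive_tool(increments=[[[0.9,0,0,0,0],[0.8,0,0,0,0],[0.6,0,0,0,0],[0.4,0,0,0,0],[0.4,0,0,2,0]]])

```text
time: 14.4
position: [0.4705, 0.2009, 0.0834]
ee_rot: [-0.262, -2.086, 2.088]
contact_force: [-0.8, 0.1, -0.2]
grip_width: 0.0511
```

drive_tool(increments=[[[0.4,0,0,20,0],[0.4,0,0,50,0],[0.4,20,-4,90,0],[0.4,50,-10,120,0],[0.4,80,-17,130,0]]])

```text
time: 14.9
position: [0.5539, 0.1852, 0.2186]
ee_rot: [-0.27, -2.095, 2.087]
contact_force: [1.1, 0.9, 0.4]
grip_width: 0.0512
```

drive_tool(increments=[[[0.4,0,0,0,0.03],[0.4,0,0,0,0.03],[0.4,0,0,0,0.03],[0.4,0,0,0,0.03],[0.4,0,0,0,0.03]]])

```text
time: 15.4
position: [0.5505, 0.1844, 0.2132]
ee_rot: [-0.232, -2.104, 2.104]
contact_force: [0.5, 0.2, 0.3]
grip_width: 0.0513
```

```bash
cat > bub.py <<'E'
from h import *
def bubble(p,z=.0985,dbg=None):
    """rectify the level's top to 0.25 mm/px around the vial: rows = plate x (far up)"""
    a=np.radians(-11.9);ex=np.array([np.cos(a),np.sin(a),0]);ey=np.array([-np.sin(a),np.cos(a),0])
    r=manip.silhouettes(p,"level_center")[0]
    c=cloud(p,r["mask"]);c=c[c[:,2]>np.percentile(c[:,2],90)-.006]
    print("lev",cv2.minAreaRect((c[:,:2]*1000).astype(np.float32)),np.median(c[:,2]))
    z=np.median(c[:,2]);o=np.array([.632,.165,z]);W=[];S=4000
    for x,y in ((.06,.02),(.06,-.02),(-.06,-.02),(-.06,.02)):
        q=rot(p["attitude"]).T@(o+x*ex+y*ey-np.array(p["origin"]));q=np.array(p["mtx"])@q;W.append(q[:2]/q[2])
    H=cv2.getPerspectiveTransform(np.float32(W),np.float32([[0,0],[160,0],[160,480],[0,480]]))
    return cv2.warpPerspective(p["pixels"],H,(160,480))
E
python3 - <<'E'
from bub import *
np.set_printoptions(precision=4,suppress=True)
s=manip.get_state();M=R.from_rotvec(s["ee_rot"]).as_matrix();print(s["time"],s["position"],np.degrees(np.arctan2(M[1,2],M[0,2])),s["joint_positions"],s["grip_width"])
p=manip.capture("wrist");cv2.imwrite("pics/w6.png",p["pixels"])
im=bubble(p);cv2.imwrite("pics/b6.png",im);cv2.imwrite("pics/m6.png",np.hstack([p["pixels"],cv2.resize(im,(134,400))]))
E
```

```text
15.4 [0.5505 0.1844 0.2132] -102.65409220651753 [-0.2406  0.3959 -0.1569  1.4613  0.0624  1.2908 -2.1945] 0.05125438128525289
lev ((619.6592407226562, 168.25930786132812), (28.2252140045166, 152.53076171875), 78.09976959228516) 0.09918711992627381
```

View pics/m6.png

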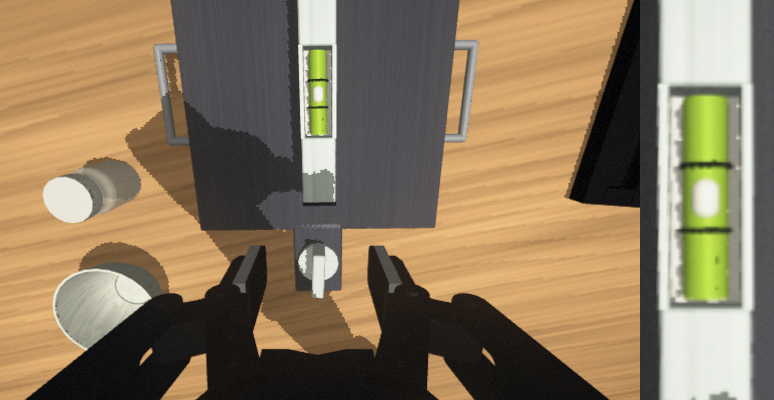

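drive_tool(increments=[[[1,10,-3,-10,0.01],[1,20,-5,-35,0.01],[1,28,-7,-65,0.01],[1,28,-7,-88,0.01],[1,28,-7,-92,0.01]]], squeeze=30)

```text
time: 16.0
position: [0.5775, 0.1752, 0.1172]
ee_rot: [-0.217, -2.102, 2.11]
contact_force: [0.5, 0.5, 0.2]
grip_width: -0.0002
```

drive_tool(increments=[[[1,0,0,0,0],[1,0,0,0,0],[1,0,0,0,0]]])

```text
time: 16.3
position: [0.5808, 0.1774, 0.1235]
ee_rot: [-0.228, -2.113, 2.11]
contact_force: [-0.5, -0.7, 0.5]
grip_width: -0.0
```

drive_tool(increments=[[[1,0,0,-2,0],[1,0,0,-4,0],[1,0,0,-6,0],[1,0,0,-7,0],[1,0,0,-7,0]]])

```text
time: 16.8
position: [0.5794, 0.1768, 0.1144]
ee_rot: [-0.224, -2.109, 2.11]
contact_force: [0.4, -0.6, -0.0]
grip_width: -0.0002
```

drive_tool(increments=[[[1,0,0,-1,0],[1,0,0,-2,0],[1,0,0,-3,0],[1,0,0,-4,0],[1,0,0,-4,0]]])

```text
time: 17.3
position: [0.5795, 0.1768, 0.1105]
ee_rot: [-0.224, -2.109, 2.11]
contact_force: [-0.3, -0.0, 0.3]
grip_width: -0.0001
```

drive_tool(increments=[[[1,0,0,-0.5,0],[1,0,0,-1,0],[1,0,0,-1.5,0],[1,0,0,-1.5,0]]])

```text
time: 17.7
position: [0.5796, 0.1768, 0.1091]
ee_rot: [-0.224, -2.109, 2.109]
contact_force: [0.4, 0.3, 0.2]
grip_width: 0.0001
```

drive_tool(increments=[[[1,0,0,-0.5,0],[1,0,0,-1,0],[1,0,0,-1,0]]])

```text
time: 18.0
position: [0.5795, 0.1769, 0.1081]
ee_rot: [-0.224, -2.109, 2.11]
contact_force: [0.3, -0.0, 0.1]
grip_width: -0.0
```

drive_tool(increments=[[[1,0,0,-0.5,0],[1,0,0,-1,0],[1,0,0,-1,0]]])

```text
time: 18.3
position: [0.5796, 0.1769, 0.1073]
ee_rot: [-0.225, -2.11, 2.11]
contact_force: [0.5, -0.4, 0.6]
grip_width: 0.0003
```

drive_tool(increments=[[[1,0,0,-0.5,0],[1,0,0,-0.5,0],[1,0,0,-0.5,0]]])

```text
time: 18.6
position: [0.5797, 0.1769, 0.1073]
ee_rot: [-0.225, -2.11, 2.11]
contact_force: [-2.8, -0.7, 6.0]
grip_width: 0.0002
```

drive_tool(increments=[[[1,0,0,-0.5,0],[1,0,0,-0.5,0],[1,0,0,-0.5,0]]])

```text
time: 18.9
position: [0.5797, 0.1769, 0.1073]
ee_rot: [-0.225, -2.11, 2.11]
contact_force: [-3.2, -0.8, 7.4]
grip_width: -0.0001
```

drive_tool(increments=[[[1,0,0,-0.6,0],[1,0,0,-0.6,0],[1,0,0,-0.6,0],[1,0,0,-0.6,0]]])

```text
time: 19.3
position: [0.5797, 0.1769, 0.1072]
ee_rot: [-0.225, -2.11, 2.11]
contact_force: [-3.5, -1.2, 10.4]
grip_width: -0.0
```

drive_tool(increments=[[[1,0,0,0,0],[1,0,0,0,0],[1,0,0,0,0],[1,0,0,0,0],[1,0,0,0,0]]])

```text
time: 19.8
position: [0.5797, 0.1769, 0.1073]
ee_rot: [-0.225, -2.11, 2.11]
contact_force: [-3.7, -0.1, 9.1]
grip_width: 0.0002
```

drive_tool(increments=[[[1,0,0,0,0],[1,0,0,0,0],[1,0,0,0,0],[1,0,0,0,0],[1,0,0,0,0]]])

```text
time: 20.3
position: [0.5797, 0.1769, 0.1073]
ee_rot: [-0.225, -2.11, 2.11]
contact_force: [-3.5, -1.5, 9.8]
grip_width: -0.0001
```

```bash
python3 - <<'E'
from bub import *
np.set_printoptions(precision=3,suppress=True)
p=manip.capture("wrist");cv2.imwrite("pics/w7.png",p["pixels"])
im=bubble(p);cv2.imwrite("pics/m7.png",np.hstack([p["pixels"],cv2.resize(im,(134,400))]))
for _ in range(3):
    s=manip.get_state();print(s["time"],s["position"],s["contact_force"]);manip.capture("scene")
E
```

```text
lev ((637.8343505859375, 164.38870239257812), (28.182737350463867, 114.62245178222656), 78.21212768554688) 0.09903245946495612
20.4 [0.58  0.177 0.107] [-4.275 -1.126  9.8  ]
20.45 [0.58  0.177 0.107] [-3.474 -1.523  8.917]
20.5 [0.58  0.177 0.107] [-2.944 -1.837  9.465]
```

View pics/m7.png

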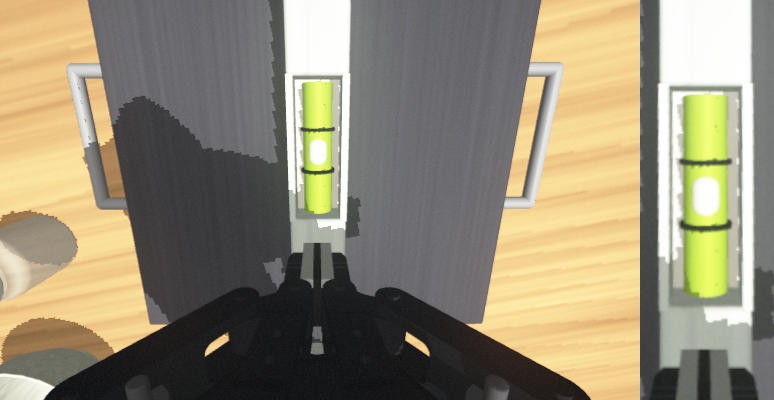

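```bash
python3 -c "
from bench import manip
manip.sign_off()"
```

```text
the job is handed in; nothing more can be done
```

The job is done and handed in at about 20.5 s of the 72 s allowed; no verdict was reported.

- **Placing the level:** I lifted it out of the case and lowered it in roughly 1 mm steps to the middle of the plate, lengthwise front to back. Contact force reached about 11 N before I let it go.
- **Levelling:** I turned the wing knob about 1.55 rad clockwise. After the bubble had rested, it sat within about 0.3 mm of centre.
- **Pressing:** I am holding the shut fingertips on the solid top about 55 mm in front of the level's centre.

**Last checks:** The downward push read 9 to 10 N, with a sideways force of about 3 to 4 N as well. The bubble was still between its two lines, about 0.9 mm towards the knob, and part of that may be viewing angle. The level had not shifted. I did not go near the bowl, tray or jar, apart from passing over the tray with the gripper open. None of the checks failed or disagreed.

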